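# Spin test of a flower wheel

### The job

Spin-test the wooden flower wheel: with a fingertip flick it anticlockwise (seen from above), about a turn in two seconds or faster, so that on its own it carries its one long petal past the wooden pointer. Leave it alone until the long petal is well past the pointer; then, on the next pass or a later one, brake it with a fingertip so that it stops, in one go and without first standing still anywhere else, with the end of the long petal at the pointer, and take the finger away. Touch the wheel only, gently (it stands on a spring: do not force it) and without gripping it, and leave the other things on the slab where they are.

Things in the scene. Friction and masses are not known exactly. Their poses are not given: they have to be found in the camera images.
- kit: Plywood base board, 210 x 210 x 12 mm, fixed to the 50 mm thick white slab that lies on the table; it carries the axle and, on a short tab, the pointer. Origin: on the slab (50 mm above the table) below the wheel's axle; z up along the axle; +x points from the axle to the pointer. The board's top is 12 mm above the origin.
- petal_end (a point): Outermost point of the long petal's round end, 125 mm from the axle, on its top face (103 mm above the table). The long petal is a straight bar 36 mm wide and 18 mm thick; its sides are straight out to 107 mm from the axle and it stands alone from 78 mm outward.
- axle (a point): Middle of the level wooden wheel, on its upright axle, at the level of the long petal's top face, 103 mm above the table. Underside at 85 mm, tops of the 7 short round petals (reaching 78 mm from the axle) at 94 mm. Hub: 22 mm wide, 12 mm above the point. Wheel 0.24 kg, on a spring: pressed down it yields at about 2 N, 3 mm at 4 N, and meets a hard stop 10 mm down.
- pointer_tip (a point): Tip of the pointer: a small upright dark wooden wedge fixed to the board, 46 mm high, 4 mm wide at its tip and 24 mm at its outer end, lying 131 to 163 mm from the axle, its narrow end towards the axle. This point: at the top of the narrow end, 131 mm from the axle and 96 mm above the table. The petals pass it with 6 mm to spare.
- wheel (a joint): Angle of the wheel, rad, counted on through whole turns: 0 = long petal at the pointer, growing anticlockwise seen from above. Starts between -4.8 and -1.3: it first passes the pointer at 0, next at 6.283, then 12.566. Turns without limit, slows by about 0.2 to 0.35 rad/s each second, stays where left; pressed lightly on top it stops at once, but against an unyielding finger at its side it bounces back.
- hammer: Bystander: claw hammer lying on the slab, about 260 mm long, origin under its middle.
- glue: Bystander: white glue bottle standing on the slab, 52 mm wide, 130 mm high, origin at its foot.
- square: Bystander: square of plywood lying on the slab, 70 x 70 x 6 mm, origin under its middle.

How it is judged:
By the outcome, as a careful person would: the job done as asked, in the order asked, and still so for the second after the job is handed in, with the robot touching nothing.
It also fails if it takes over 54 s, if anything falls off the work surface, if the arm or the gripper's body presses on something with over 40 N, if the wrist force passes 120 N, or if a joint passes its speed limit or range.

### The arm

A 6-joint arm with a two-finger parallel gripper is mounted at the origin on the work surface. World frame = base frame: x ahead of the robot, y to its left, z up, the work surface at z = 0. Lengths are in m, angles in rad, forces in N, time in s.
With the tool pointing down it reaches from about 0.3 to 0.875 m from the base axis. Payload 6.4 kg.
Tool frame: the origin (TCP) lies at the very end of the fingers, on their centre line; the grasp point (between the pads) lies 19 mm behind it (bot.grip_point_offset is the distance from the TCP to the grasp point, in m); y points along the fingers, x is the direction in which the jaws open and shut, and the axes are right-handed (so a half turn about y gives the same grasp; the last joint's range is limited). The gripper opens to 85 mm and grips with 20 to 120 N. Pads are 22 mm wide; open, the fingers measure 114 mm over their backs; the gripper's body (76 mm by 85 mm) begins 54 mm behind the grasp point. The pads swing forward as they close: fully open they stand 13 mm farther back than shut.
Start: joints at [-0.206, 0.181, 1.607, -0, 1.354, -0.206], TCP at [0.575, 0, 0.231] pointing down, gripper open.
Joint ranges: [-2.99, 2.99], [-0.89, 2.07], [0.3, 2.58], [-1.14, 4.28], [0, 2.63], [-3.12, 3.12]. Speed limits (rad/s): [2.57, 2.57, 3.01, 3.14, 3.14, 3.14].

### API

Orientations are given as a rotation vector (axis times angle).
In Python, from plant import bot gives the robot as it stands. The module is installed in compiled form; this text tells all that it offers. Calls block until the motion is done:
- bot.reach(position, orientation): joint-space move of the TCP to a pose.
- bot.servo_line(position, rotation=None, rate=0.15, force_limit=None): straight line of the TCP; rotation=None keeps the orientation; rate is the mean speed in m/s. With force_limit (N) it stops when the force on the tool has changed by that much, and returns True; else False.
- bot.goto_joints(angles): joint-space move.
- bot.gripper_to(opening, effort=None): opening from 0.0 (shut) to 1.0 (fully open); effort is the grip in N (None keeps the last); returns when the fingers have stopped.
- bot.pause(seconds).
- bot.ik(position, orientation): joint angles nearest the present ones, or None.
- bot.get_image(name): name is "scene" or "side" or "wrist"; returns (picture, depth): 400x640x3 uint8, red, green, blue; 400x640 float32, m along the optical axis (not along the pixel's ray), 0 where there is no reading.
- bot.camera_info(name): a dict with "K" (3x3 intrinsics, pixels), "k1" (the pictures are not rectified: a ray, as slopes to the right and down, at radius r is drawn at 1 + k1 r^2 times it, then the intrinsics apply), "rvec" (rotation vector, rad) and "tvec" (3), from world to camera coordinates, as OpenCV has them. Camera axes: x right, y down, z forward; pixel columns grow to the right and rows downward; lengths in m; the calibration is good to about 2 mm. A picture is of the moment at which its call begins: read the wrist's pose just before it. camera_info takes no time and is no camera call; for the wrist camera it gives the pose at the moment of the call.
A pose or a line that the arm cannot do raises bot.MotionError and nothing moves.
- bot.hand_in(): hands the job in, once; it reports no verdict.
Readings, each from a call of its own:
- bot.read_t(): time.
- bot.read_joint_positions(): joint angles.
- bot.read_joint_velocities(): joint speeds.
- bot.read_tau(): joint torques, N m.
- bot.read_tool_pos(): TCP position.
- bot.read_eef_rot(): TCP orientation.
- bot.read_contact_force(): force on the tool from outside, world axes, zero at the start.
- bot.read_ft_torque(): the same for the moment, N m.
- bot.read_finger_gap(): opening from 0.0 (shut) to 1.0 (fully open).
Only numpy, scipy, OpenCV 4.12 (cv2) and the standard library are available. Lean on these libraries where they do the work, as an engineer would, in place of code of your own. Each camera call takes 0.05 s, during which the arm holds its last target. There are 200 camera calls.

## Working session

There is one attempt and no reset: what is moved stays moved. The work goes in short steps, each a Python script; the robot and the scene stay as the last script left them, time stands still between calls to the robot, and variables do not carry over. Pictures are saved under pics/ and viewed, about 8 in all and at most 12, crops included, and the job is handed in when it is done.

```bash
mkdir -p pics; ls
python3 - <<'E'
from plant import bot
import cv2,numpy as np
print(bot.read_t())
for n in("scene","side"):
    im,d=bot.get_image(n); cv2.imwrite(f"pics/{n}0.png",im[:,:,::-1]); np.savez(f"{n}0.npz",im=im,d=d)
    print(n,bot.camera_info(n))
print(bot.camera_info("wrist"),bot.read_t(),bot.read_eef_rot())
E
```

```text
pics
0.0
scene {'K': array([[466.90845288,   0.        , 316.38923911],
       [  0.        , 466.90845288, 200.87696178],
       [  0.        ,   0.        ,   1.        ]]), 'k1': -0.13779029721113834, 'rvec': array([ 1.50562255,  1.78525126, -0.95837887]), 'tvec': array([ 0.08072127, -0.23046926,  1.55972781])}
side {'K': array([[443.4728675 ,   0.        , 321.15835315],
       [  0.        , 443.4728675 , 202.14548239],
       [  0.        ,   0.        ,   1.        ]]), 'k1': -0.04518925815189643, 'rvec': array([ 2.07024514, -0.76040926,  0.37014339]), 'tvec': array([-0.42358689,  0.30479268,  0.93354519])}
{'K': array([[284.57495875,   0.        , 323.01208244],
       [  0.        , 284.57495875, 199.51904456],
       [  0.        ,   0.        ,   1.        ]]), 'k1': -0.006446104604406069, 'rvec': array([-2.85767212e+00,  4.57927514e-04,  2.41972788e-03]), 'tvec': array([-0.57512543, -0.03526217,  0.37936887])} 0.1 [-1.57047135e+00  1.21141782e-03  1.26249114e-03]
```

View pics/scene0.png

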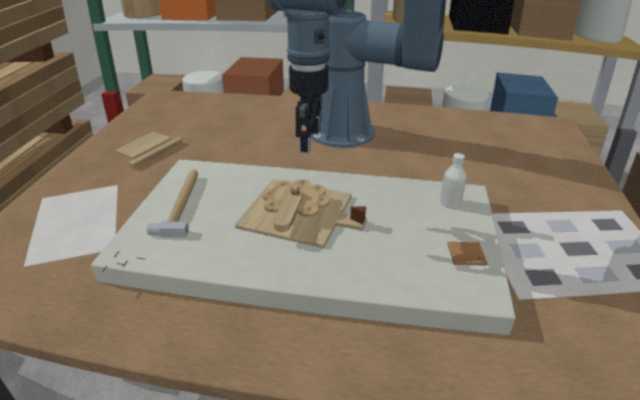

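View pics/side0.png

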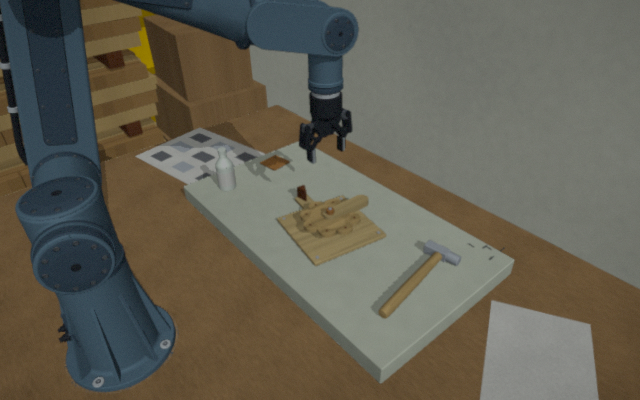

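The scene view shows the wheel at about (295,205), the long petal's end near (285,226) and the dark pointer at (358,214). Glue is at (454,185), the hammer at (175,210) and the square at (467,253). The side view agrees. Next I'll use depth to locate them.

```bash
cat > h.py <<'E'
import numpy as np,cv2
def pose(ci):
    R=cv2.Rodrigues(np.array(ci['rvec']))[0]; return R,np.array(ci['tvec'])
def rays(ci,px):
    K=ci['K']; px=np.asarray(px,float).reshape(-1,2)
    d=np.c_[(px[:,0]-K[0,2])/K[0,0],(px[:,1]-K[1,2])/K[1,1]]
    u=d.copy()
    for _ in range(20): u=d/(1+ci['k1']*(u**2).sum(1,keepdims=True))
    return np.c_[u,np.ones(len(u))]
def cloud(ci,px,depth):
    R,t=pose(ci); return (rays(ci,px)*np.asarray(depth)[:,None]-t)@R
def onplane(ci,px,z):
    R,t=pose(ci); r=rays(ci,px)@R; c=-R.T@t
    return c+r*((z-c[2])/r[:,2])[:,None]
def proj(ci,P):
    R,t=pose(ci); p=np.asarray(P).reshape(-1,3)@R.T+t; u=p[:,:2]/p[:,2:]; u=u*(1+ci['k1']*(u**2).sum(1,keepdims=True))
    return u@np.diag([ci['K'][0,0],ci['K'][1,1]])+[ci['K'][0,2],ci['K'][1,2]]
E
python3 - <<'E'
from plant import bot
from h import *
for n in("scene","side"):
    z=np.load(n+"0.npz"); im,d=z['im'],z['d']; ci=bot.camera_info(n)
    v,u=np.nonzero(d>0); P=cloud(ci,np.c_[u,v],d[v,u])
    hsv=cv2.cvtColor(im,cv2.COLOR_RGB2HSV)[v,u]
    box=(P[:,0]>.3)&(P[:,0]<.75)&(P[:,1]>-.25)&(P[:,1]<.15)
    for lo,hi in((.04,.057),(.057,.07),(.085,.099),(.099,.11),(.11,.12)):
        m=box&(P[:,2]>lo)&(P[:,2]<hi)&((hsv[:,1]>60))
        if m.sum(): print(n,lo,m.sum(),P[m].mean(0).round(3),P[m].min(0).round(3),P[m].max(0).round(3))
    m=(P[:,2]>.07)&(P[:,2]<.12)&box&(hsv[:,2]<90)
    print('dark',m.sum(),P[m].mean(0).round(3),P[m].min(0).round(3),P[m].max(0).round(3))
    m=(P[:,2]>.12)&(P[:,2]<.2)&(P[:,0]>.3)&(P[:,0]<.8)&(P[:,1]>.1)
    print('glue',m.sum(),P[m].mean(0).round(3))
E
```

```text
scene 0.04 138 [ 0.639 -0.007  0.055] [ 0.587 -0.15   0.052] [0.672 0.122 0.057]
scene 0.057 2756 [ 0.594 -0.011  0.062] [ 0.451 -0.152  0.057] [0.672 0.127 0.07 ]
scene 0.085 1613 [ 0.563 -0.025  0.094] [ 0.476 -0.115  0.085] [0.678 0.124 0.099]
scene 0.099 602 [ 0.614 -0.039  0.103] [ 0.536 -0.059  0.099] [ 0.677 -0.019  0.109]
scene 0.11 39 [ 0.555 -0.035  0.115] [ 0.542 -0.046  0.11 ] [ 0.562 -0.026  0.118]
dark 143 [0.582 0.11  0.083] [0.572 0.094 0.07 ] [0.592 0.124 0.098]
glue 468 [0.463 0.322 0.147]
side 0.04 89 [ 0.52  -0.043  0.054] [ 0.432 -0.156  0.048] [0.715 0.148 0.057]
side 0.057 2545 [ 0.524 -0.061  0.062] [ 0.43  -0.159  0.057] [0.669 0.126 0.07 ]
side 0.085 1476 [ 0.543 -0.041  0.094] [ 0.473 -0.118  0.085] [0.662 0.125 0.099]
side 0.099 432 [ 0.604 -0.044  0.103] [ 0.532 -0.064  0.099] [0.674 0.112 0.11 ]
side 0.11 36 [ 0.548 -0.042  0.115] [ 0.541 -0.051  0.11 ] [ 0.562 -0.032  0.118]
dark 115 [0.559 0.08  0.088] [ 0.473 -0.099  0.07 ] [0.589 0.125 0.113]
glue 1208 [0.59  1.349 0.161]
```

```bash
cat >> h.py <<'E'
def Rv(): return cv2.Rodrigues(np.array([[0,0,-1.],[1,0,0],[0,-1,0]]))[0].ravel()  # jaws along y, tool down
E
python3 - <<'E'
from plant import bot
from h import *
bot.gripper_to(0.0,20)
bot.reach([0.60,-0.12,0.23],Rv())
print(bot.read_t(),bot.read_tool_pos(),bot.read_joint_positions().round(2) if hasattr(bot.read_joint_positions(),'round') else bot.read_joint_positions())
ci=bot.camera_info("wrist"); im,d=bot.get_image("wrist")
import pickle; pickle.dump((ci,im,d),open('w0.pkl','wb')); cv2.imwrite('pics/w0.png',im[:,:,::-1])
R,t=pose(ci); print('cam',-R.T@t, R[2])
print(proj(ci,[[.553,-.037,.103],[.58,.092,.096],[.677,-.04,.103]]).round())
v,u=np.nonzero(d>0); P=cloud(ci,np.c_[u,v],d[v,u])
for lo,hi in((.099,.109),(.111,.12)):
    m=(P[:,2]>lo)&(P[:,2]<hi)&(abs(P[:,0]-.6)<.15)&(abs(P[:,1]+.03)<.12); print(m.sum(),P[m].mean(0) if m.any() else 0,P[m].min(0) if m.any() else 0,P[m].max(0) if m.any() else 0)
E
```

```text
2.4167 [ 0.59998077 -0.11978115  0.22998919] [-0.39  0.26  1.51  0.    1.37 -1.96]
cam [ 0.529774   -0.11897875  0.37262005] [ 2.80302204e-01 -2.24868044e-04 -9.59911779e-01]
[[411. 142.]
 [537. 170.]
 [398. 262.]]
4503 [ 0.60601489 -0.04132338  0.10295529] [ 0.53467093 -0.06150707  0.099043  ] [ 0.67651787 -0.01939928  0.10890567]
473 [ 0.55196865 -0.03863547  0.11519111] [ 0.54136578 -0.04876214  0.1111877 ] [ 0.56254746 -0.02769965  0.11925534]
```

View pics/w0.png

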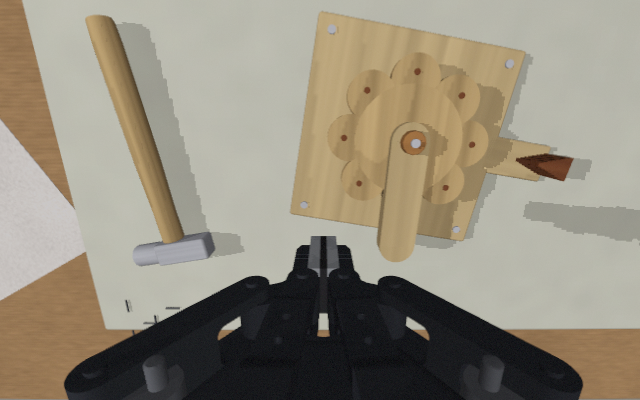

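The wrist view is clear: hub at (415,143), long petal's end at (396,260), pointer's narrow end at (516,160), its wide end around (573,168), and the shut fingertip about (323,240).

Run:
```python
from h import *
import pickle
ci,im,d=pickle.load(open('w0.pkl','rb'))
v,u=np.nonzero(d>0); P=cloud(ci,np.c_[u,v],d[v,u])
ax=np.array([.552,-.0386])
r=np.hypot(*(P[:,:2]-ax).T)
m=(P[:,2]>.099)&(P[:,2]<.109)&(r>.03)&(r<.128)&(P[:,0]>.5); q=P[m][:,:2]
vx,vy,x0,y0=cv2.fitLine(q.astype(np.float32),cv2.DIST_HUBER,0,.01,.01).ravel()
print('petal dir deg',np.degrees(np.arctan2(vy,vx)),'mean dir',np.degrees(np.arctan2(*(q.mean(0)-ax)[::-1])),'rmax',r[m].max())
print('axle offset from petal line',(ax[0]-x0)*vy-(ax[1]-y0)*vx)
print('hub plane',onplane(ci,[[415,143]],.115),'tip',onplane(ci,[[516,160]],.096))
hsv=cv2.cvtColor(im,cv2.COLOR_RGB2HSV); print('tip px',im[160,516],im[160,540])
H=hsv[v,u]
m=(H[:,2]<130)&(H[:,1]>100)&(r>.12)&(r<.17)&(P[:,2]>.09)&(P[:,2]<.102)&(P[:,1]>.05)
q=P[m]; print('ptr',m.sum(),q.mean(0),r[m].min(),r[m].max(),np.degrees(np.arctan2(*(q[:,:2].mean(0)-ax)[::-1])))
# screws/board corners at z .062
b=onplane(ci,[[320,12],[524,51],[463,241],[291,213]],.062); print('board',b.round(4),b.mean(0))
E=[b[1]-b[0],b[2]-b[3]]
print([np.degrees(np.arctan2(e[1],e[0])) for e in E],[np.linalg.norm(e) for e in E])
E=[b[3]-b[0],b[2]-b[1]]
print([np.degrees(np.arctan2(e[1],e[0])) for e in E],[np.linalg.norm(e) for e in E])
```

```text
petal dir deg -2.9323907 mean dir -2.605956253254335 rmax 0.12465173811207658
axle offset from petal line 0.000412517876272246
hub plane [[ 0.55256257 -0.03690904  0.115     ]] tip [[0.5705764  0.06938696 0.096     ]]
tip px [74 42 26] [48 27 14]
ptr 544 [0.57741527 0.11007133 0.09541121] 0.1314177677863431 0.16500191053619323 80.29909492532589
board [[ 0.4337 -0.1217  0.062 ]
 [ 0.4674  0.0803  0.062 ]
 [ 0.6721  0.0475  0.062 ]
 [ 0.6366 -0.156   0.062 ]] [ 0.55245459 -0.03748354  0.062     ]
[np.float64(80.55403654927177), np.float64(80.11419750579154)] [np.float64(0.20481963528244798), np.float64(0.20650410695900845)]
[np.float64(-9.585220006901007), np.float64(-9.120364782792652)] [np.float64(0.2057583352911824), np.float64(0.2073463175669349)]
```

```bash
cat >> h.py <<'E'
AX=np.array([.5522,-.038]); PTR=np.radians(80.4)
def meas(ci,im,d):
    v,u=np.nonzero(d>0); P=cloud(ci,np.c_[u,v],d[v,u]); q=P[:,:2]-AX; r=np.hypot(*q.T)
    m=(P[:,2]>.0985)&(P[:,2]<.1085)&(r>.08)&(r<.127)
    H=cv2.cvtColor(im,cv2.COLOR_RGB2HSV)[v,u]; m&=(H[:,1]>60)&(H[:,2]>100)
    if m.sum()<60: return np.nan,m.sum()
    s=(q[m]/r[m][:,None]).mean(0); a=np.arctan2(s[1],s[0])-PTR
    return (a+np.pi)%(2*np.pi)-np.pi,m.sum()
E
python3 - <<'E'
from plant import bot
from h import *
import pickle
print('wrist',meas(*pickle.load(open('w0.pkl','rb'))))
for n in('scene','side'):
    z=np.load(n+'0.npz'); print(n,meas(bot.camera_info(n),z['im'],z['d']))
a=np.radians(-2.8); p=AX+.09*np.array([np.cos(a),np.sin(a)])
bot.reach([*p,.13],Rv()); bot.servo_line([*p,.112],rate=.1)
print(bot.read_t(),bot.read_contact_force())
hit=bot.servo_line([*p,.098],rate=.015,force_limit=1.0)
print(hit,bot.read_tool_pos(),bot.read_contact_force(),bot.read_t())
bot.servo_line([*p,.125],rate=.1)
t0=bot.read_t(); 
for z,r in((.117,.1),(.125,.1),(.117,.2),(.125,.2)):
    bot.servo_line([*p,z],rate=r,force_limit=2.5); t=bot.read_t(); print(z,r,t-t0,bot.read_tool_pos()[2]); t0=t
s=AX+[.094,-.075]
bot.reach([*s,.14],Rv())
ci=bot.camera_info("scene"); im,d=bot.get_image("scene"); print(meas(ci,im,d),bot.read_t())
cv2.imwrite('pics/s1.png',im[:,:,::-1])
E
```

```text
wrist (np.float64(-1.456503303507229), np.int64(1322))
scene (np.float64(-1.4291387765007797), np.int64(237))
side (np.float64(-1.475272228361649), np.int64(127))
3.3917 [ 0.21680757 -0.57530409  0.00510947]
True [ 0.64213778 -0.04231825  0.10188682] [ 1.08697006 -0.26484685  2.30067125] 4.05
0.117 0.1 0.25 0.11512633149416272
0.125 0.1 0.25 0.12602021040527045
0.117 0.2 0.25 0.11587132984842541
0.125 0.2 0.25 0.1261595831434621
(np.float64(-1.422175468584452), np.int64(226)) 5.875
```

Run:
```python
from plant import bot
from h import *
a=np.radians(-2.8); p=AX+.09*np.array([np.cos(a),np.sin(a)])
bot.reach([*p,.125],Rv()); 
for fl in (1.5,2.5):
    bot.servo_line([*p,.110],rate=.1); bot.pause(.3)
    t0=bot.read_t(); z0=bot.read_tool_pos()[2]
    h=bot.servo_line([*p,.1005],rate=.2,force_limit=fl)
    t1=bot.read_t(); f=bot.read_contact_force(); z=bot.read_tool_pos()[2]
    bot.pause(.05); print(fl,h,z0,t1-t0,f.round(2),z,bot.read_contact_force().round(2),bot.read_tool_pos()[2])
    bot.servo_line([*p,.125],rate=.1)
s=AX+[.094,-.075]
bot.reach([*s,.13],Rv())
ci=bot.camera_info("wrist"); im,d=bot.get_image("wrist"); print(meas(ci,im,d),bot.read_t())
```

```text
1.5 False 0.11045914392324405 0.25 [ 0.49 -0.08  3.9 ] 0.10056909331924205 [0.22 0.85 4.01] 0.10085137886340764
2.5 False 0.11031575307336718 0.25 [-0.25 -0.09  3.67] 0.10059007053214808 [ 0.54 -0.2   3.69] 0.10087177491327846
(np.float64(-1.4191200648234454), np.int64(3296)) 9.2833
```

Run:
```python
from plant import bot
from h import *
import json
ci=bot.camera_info("scene"); print('before',meas(ci,*bot.get_image("scene")))
s=AX+[.094,-.055]
bot.servo_line([*s,.12],rate=.15); bot.servo_line([*s,.090],rate=.1)
print(bot.read_contact_force().round(2))
s=AX+[.094,-.041]; bot.servo_line([*s,.090],rate=.05); print(bot.read_contact_force().round(2),bot.read_t())
e=AX+[.094,.063]
bot.servo_line([*e,.090],rate=.26); t0=bot.read_t()
bot.servo_line([*e,.150],rate=.25)
T=[]
for i in range(12):
    t=bot.read_t(); a,n=meas(ci,*bot.get_image("scene")); T.append((t,a)); print(round(t,3),round(float(a),3),n); bot.pause(.08)
T=np.array(T); T=T[~np.isnan(T[:,1])]; th=np.unwrap(T[:,1]); print(t0,np.polyfit(T[:,0]-T[0,0],th,2),np.std(th-np.polyval(np.polyfit(T[:,0],th,2),T[:,0])))
json.dump(T.tolist(),open('T.json','w'))
```

```text
before (np.float64(-1.3965852324725392), np.int64(231))
[ 0.42 -0.31  0.04]
[-0.63  0.52 -0.08] 10.5167
11.458 3.072 119
11.592 -2.495 174
11.725 -1.817 228
11.858 -1.149 225
11.992 -0.496 232
12.125 0.14 192
12.258 0.708 86
12.392 nan 4
12.525 nan 25
12.658 2.721 101
12.792 -2.901 149
12.925 -2.277 199
11.0667 [-0.08415951  5.01594472  3.10984839] 0.03191245041139126
```

Run:
```python
from plant import bot
from h import *
import json
T=json.load(open('T.json')); cs=bot.camera_info("scene")
p=AX+.09*np.array([np.cos(PTR),np.sin(PTR)])
bot.servo_line([*p,.150],rate=.3)
bot.servo_line([*p,.120],rate=.1)
def go(): 
    t=bot.read_t(); a,n=meas(cs,*bot.get_image("scene")); T.append((t,float(a)))
while bot.read_t()<21: go(); bot.pause(.2)
ci=bot.camera_info("wrist"); im,d=bot.get_image("wrist"); print('w',meas(ci,im,d)); cv2.imwrite('pics/w1.png',im[:,:,::-1])
go(); json.dump(T,open('T.json','w'))
A=np.array(T); A=A[~np.isnan(A[:,1])]
# unwrap with model prediction
th=[3.072]
for k in range(1,len(A)):
    dt=A[k,0]-A[0,0]; 
    c=[-.13,5.05,3.07] if k<8 else np.polyfit(A[:k,0]-A[0,0],th,2)
    pr=np.polyval(c,dt); th.append(A[k,1]+2*np.pi*round((pr-A[k,1])/2/np.pi))
c=np.polyfit(A[:,0]-A[0,0],th,2); res=np.array(th)-np.polyval(c,A[:,0]-A[0,0])
print(c,res.std()); print(np.c_[A[:,0],th,res].round(3)[::3]); dt=bot.read_t()-A[0,0]; print(bot.read_t(),'w',2*c[0]*dt+c[1])
```

```text
w (np.float64(-2.6679347051071636), np.int64(2863))
[-0.1833571   5.04670154  3.1747603 ] 0.07851625636255569
[[ 1.1458e+01  3.0720e+00 -1.0300e-01]
 [ 1.1858e+01  5.1350e+00 -3.0000e-02]
 [ 1.2258e+01  6.9910e+00 -1.0300e-01]
 [ 1.2925e+01  1.0289e+01  1.0700e-01]
 [ 1.4433e+01  1.6686e+01  1.2000e-01]
 [ 1.5433e+01  2.0364e+01  2.5000e-02]
 [ 1.6183e+01  2.2972e+01  4.5000e-02]
 [ 1.6933e+01  2.5236e+01 -7.3000e-02]
 [ 1.7933e+01  2.8111e+01 -5.3000e-02]
 [ 1.8683e+01  3.0011e+01 -5.5000e-02]
 [ 1.9433e+01  3.1617e+01 -1.4300e-01]
 [ 2.0683e+01  3.4187e+01  6.0000e-02]]
21.2833 w 1.4437346158031619
```

View pics/w1.png

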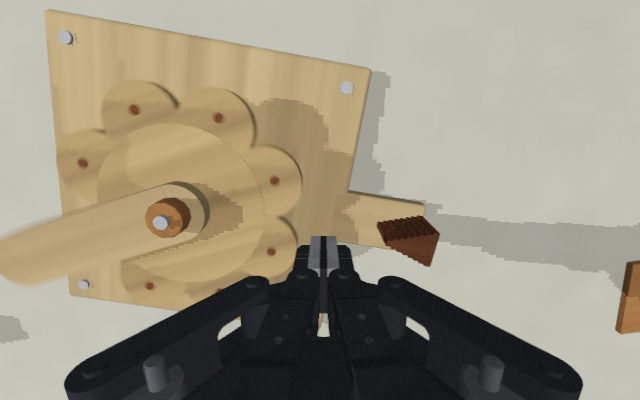

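The view shows hub (165,218), long petal pointing left towards (20,265), and the finger hovering near (323,240) beside the pointer (410,235). The wheel is down to about 1.45 rad/s, and I expect about 0.8 rad/s at the coming pass, so I'll brake it there.

Run:
```python
from plant import bot
from h import *
import json
cs=bot.camera_info("scene")
def ms():
    im,d=bot.get_image("scene"); v,u=np.nonzero(d>0); P=cloud(cs,np.c_[u,v],d[v,u]); q=P[:,:2]-AX-[.0025,.0033]; r=np.hypot(*q.T)
    H=cv2.cvtColor(im,cv2.COLOR_RGB2HSV)[v,u]
    m=(P[:,2]>.0985)&(P[:,2]<.1085)&(r>.08)&(r<.127)&(H[:,1]>60)&(H[:,2]>40)
    s=(q[m]/r[m][:,None]).mean(0); return (np.arctan2(s[1],s[0])-PTR+np.pi)%(2*np.pi)-np.pi,m.sum()
p=AX+.09*np.array([np.cos(PTR),np.sin(PTR)])
bot.servo_line([*p,.110],rate=.1)
T=[];al=.33;LEAD=.17;go=None
for i in range(60):
    t=bot.read_t(); a,n=ms(); T.append((t,a,n))
    if a>.3 and i>3: break
    A=np.array([x for x in T if x[2]>130 and x[1]<-.25 and x[1]>-2.3])
    if len(A)>=5:
        x=A[:,0]-t; w,th=np.polyfit(x,A[:,1]+.5*al*x*x,1); disc=w*w+2*al*th
        if disc<=0: print('short',w,th); bot.pause(.03); continue
        dt=(w-np.sqrt(disc))/al; rem=t+dt-LEAD-bot.read_t()
        if rem<.09:
            bot.pause(max(rem,0)); go=bot.read_t(); bot.servo_line([*p,.1005],rate=.2); break
    bot.pause(.03)
if go:
    f=bot.read_contact_force(); a1=ms(); print('go',go,'pred',t+dt,'rem',rem,'w',w,np.sqrt(disc),'f',f.round(2),a1)
    bot.pause(.1); bot.servo_line([*p,.150],rate=.15); print('after',ms())
print(np.array(T).round(3)); print(bot.read_t())
```

```text
go 22.9083 pred 23.07564893118509 rem 0.07234893118508623 w 1.2137589767976205 1.1172838295065413 f [0.6  0.92 3.15] (np.float64(-0.0735074132402298), np.int64(134))
after (np.float64(0.07992421547988116), np.int64(189))
[[ 21.533  -2.106 213.   ]
 [ 21.617  -1.979 216.   ]
 [ 21.7    -1.845 216.   ]
 [ 21.783  -1.72  215.   ]
 [ 21.867  -1.593 220.   ]
 [ 21.95   -1.471 216.   ]
 [ 22.033  -1.348 220.   ]
 [ 22.117  -1.227 219.   ]
 [ 22.2    -1.112 210.   ]
 [ 22.283  -0.993 213.   ]
 [ 22.367  -0.879 214.   ]
 [ 22.45   -0.768 213.   ]
 [ 22.533  -0.654 212.   ]
 [ 22.617  -0.543 207.   ]
 [ 22.7    -0.44  216.   ]
 [ 22.783  -0.331 214.   ]]
23.8417
```

Run:
```python
from plant import bot
from h import *
cs=bot.camera_info("scene"); print(bot.read_t(),meas(cs,*bot.get_image("scene")))
bot.reach([0.60,-0.12,0.23],Rv()); bot.pause(.2)
print(bot.read_t(),meas(cs,*bot.get_image("scene")),meas(bot.camera_info("side"),*bot.get_image("side")))
ci=bot.camera_info("wrist"); im,d=bot.get_image("wrist"); print('w',meas(ci,im,d)); cv2.imwrite('pics/w2.png',cv2.resize(im[60:260,300:620,::-1],None,fx=2,fy=2))
v,u=np.nonzero(d>0); P=cloud(ci,np.c_[u,v],d[v,u]); q=P[:,:2]-AX; r=np.hypot(*q.T)
m=(P[:,2]>.099)&(P[:,2]<.109)&(r>.03)&(r<.128)&(q[:,1]>.02)
l=cv2.fitLine(q[m].astype(np.float32),cv2.DIST_HUBER,0,.01,.01).ravel(); print('line',np.degrees(np.arctan2(l[1],l[0])),r[m].max())
```

```text
23.8417 (np.float64(0.06812301335844051), np.int64(209))
24.8833 (np.float64(0.20325764182520478), np.int64(183)) (np.float64(0.2644940096017683), np.int64(123))
w (np.float64(0.24951003734627264), np.int64(1792))
line -85.46767 0.12621412104197846
```

View pics/w2.png

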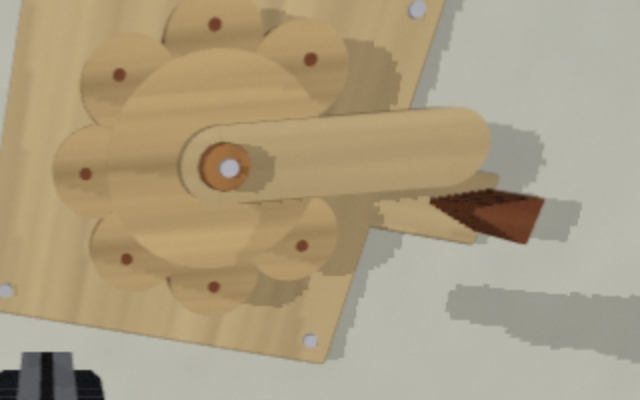

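The wheel was arrested at the pointer but the fast lift nudged it on: it now rests about 0.25 rad past, with the petal end at (490,135) and the pointer tip at (432,200) in the crop. That doesn't meet the task, so I'll repeat the whole spin test with a gentler press and a slow lift. First I'll calibrate both on the resting petal.

```bash
cat >> h.py <<'E'
def ms(bot,cs):
    im,d=bot.get_image("scene"); v,u=np.nonzero(d>0); P=cloud(cs,np.c_[u,v],d[v,u]); q=P[:,:2]-AX-[.0045,.0033]; r=np.hypot(*q.T)
    H=cv2.cvtColor(im,cv2.COLOR_RGB2HSV)[v,u]
    m=(P[:,2]>.0985)&(P[:,2]<.1085)&(r>.08)&(r<.127)&(H[:,1]>60)&(H[:,2]>40)
    s=(q[m]/r[m][:,None]).mean(0); return round(float((np.arctan2(s[1],s[0])-PTR+np.pi)%(2*np.pi)-np.pi),4),int(m.sum())
E
python3 - <<'E'
from plant import bot
from h import *
cs=bot.camera_info("scene"); print(bot.read_t(),'rest',ms(bot,cs))
a=np.radians(94.6); p=AX+.09*np.array([np.cos(a),np.sin(a)])
bot.reach([*p,.125],Rv()); bot.servo_line([*p,.110],rate=.1)
print('hover',ms(bot,cs),bot.read_tool_pos())
bot.servo_line([*p,.1012],rate=.2); print('press',ms(bot,cs),bot.read_contact_force().round(2),bot.read_tool_pos()-[*p,0]); 
bot.pause(.1); print(ms(bot,cs),bot.read_contact_force().round(2),bot.read_tool_pos()-[*p,0])
bot.servo_line([*p,.1055],rate=.012); print('slow up',ms(bot,cs),bot.read_tool_pos()-[*p,0],bot.read_t())
bot.servo_line([*p,.125],rate=.15); print(ms(bot,cs),bot.read_t()); bot.pause(.1);print(ms(bot,cs),bot.read_t())
E
```

```text
25.0333 rest (0.2567, 166)
hover (0.2357, 146) [0.54557234 0.05071984 0.11040141]
press (0.2519, 102) [ 0.52 -2.14  2.32] [ 0.00052168 -0.00048667  0.10170229]
(0.239, 111) [-0.62 -2.23  2.7 ] [ 0.00049446 -0.00025025  0.10179363]
slow up (0.2618, 110) [-0.00023935  0.00017329  0.10527919] 27.2833
(0.2935, 160) 27.6167
(0.2956, 158) 27.7667
```

Run:
```python
from plant import bot
from h import *
import json
cs=bot.camera_info("scene")
s=AX+[.032,.097]
bot.servo_line([*s,.125],rate=.15); bot.servo_line([*s,.090],rate=.12)
f0=bot.read_contact_force().round(2)
s=AX+[.026,.097]; bot.servo_line([*s,.090],rate=.05); print(f0,bot.read_contact_force().round(2),bot.read_t(),ms(bot,cs))
e=AX+[-.078,.097]
bot.servo_line([*e,.090],rate=.215); t0=bot.read_t()
bot.servo_line([*e,.150],rate=.25)
T=[]
p=AX+.09*np.array([np.cos(PTR),np.sin(PTR)])
for i in range(5):
    T.append((bot.read_t(),*ms(bot,cs))); bot.pause(.07)
bot.servo_line([*p,.150],rate=.3)
for i in range(8):
    T.append((bot.read_t(),*ms(bot,cs))); bot.pause(.07)
print(t0,bot.read_t()); print(np.array(T).round(3)); json.dump(T,open('T2.json','w'))
```

```text
[ 0.    0.21 -0.6 ] [ 0.71  0.07 -0.01] 28.8917 (0.2292, 38)
29.575 31.9417
[[ 29.967  -2.385 187.   ]
 [ 30.083  -1.931 219.   ]
 [ 30.2    -1.473 202.   ]
 [ 30.317  -1.014 205.   ]
 [ 30.433  -0.561 206.   ]
 [ 31.008   1.492 124.   ]
 [ 31.125   1.883 110.   ]
 [ 31.242   2.286 114.   ]
 [ 31.358   2.697 127.   ]
 [ 31.475   3.091 150.   ]
 [ 31.592  -2.806 165.   ]
 [ 31.708  -2.425 188.   ]
 [ 31.825  -2.06  208.   ]]
```

Run:
```python
from plant import bot
from h import *
cs=bot.camera_info("scene")
p=AX+.09*np.array([np.cos(PTR),np.sin(PTR)])
bot.servo_line([*p,.110],rate=.1)
T=[];al=.37;LEAD=.13;go=None
while bot.read_t()<33.3: bot.pause(.05)
for i in range(60):
    t=bot.read_t(); a,n=ms(bot,cs); T.append((t,a,n))
    A=np.array([x for x in T if x[2]>130 and -2.4<x[1]<-.2])
    if len(A)>=5:
        x=A[:,0]-t; w,th=np.polyfit(x,A[:,1]+.5*al*x*x,1); disc=w*w+2*al*th
        if disc>0:
            dt=(w-np.sqrt(disc))/al; rem=t+dt-LEAD-bot.read_t()
            if rem<.085:
                bot.pause(max(rem,0)); go=bot.read_t(); bot.servo_line([*p,.1012],rate=.2); break
        else: print('short')
    bot.pause(.02)
if go:
    print('press',bot.read_t(),ms(bot,cs),bot.read_contact_force().round(2)); bot.pause(.15); print(ms(bot,cs),bot.read_contact_force().round(2))
    print('go',go,'pred',t+dt,'rem',rem,'w',w,np.sqrt(disc))
    print(bot.read_t())
print(np.array(T).round(3)[-14:])
```

```text
press 35.0417 (-0.097, 143) [-0.16 -0.23  3.3 ]
(-0.1055, 154) [-0.04 -0.62  2.37]
go 34.7917 pred 34.925477202708976 rem 0.07047720270897173 w 2.292123426115092 2.1994468611127687
35.2917
[[ 33.808  -2.656 173.   ]
 [ 33.875  -2.49  178.   ]
 [ 33.942  -2.329 186.   ]
 [ 34.008  -2.173 203.   ]
 [ 34.075  -2.012 214.   ]
 [ 34.142  -1.842 213.   ]
 [ 34.208  -1.674 207.   ]
 [ 34.275  -1.512 207.   ]
 [ 34.342  -1.351 206.   ]
 [ 34.408  -1.19  200.   ]
 [ 34.475  -1.026 201.   ]
 [ 34.542  -0.87  203.   ]
 [ 34.608  -0.716 204.   ]
 [ 34.675  -0.557 209.   ]]
```

Run:
```python
from plant import bot
from h import *
cs=bot.camera_info("side"); im,d=bot.get_image("side"); print(meas(cs,im,d))
ci=bot.camera_info("wrist"); iw,dw=bot.get_image("wrist"); print(meas(ci,iw,dw))
a=cv2.resize(im[130:280,230:430,::-1],(533,400)); b=iw[100:400:,100:480,::-1]; b=cv2.resize(b,(266*1,210))
o=np.zeros((400,800,3),np.uint8); o[:,:533]=a; o[:210,534:]=b; cv2.imwrite('pics/c3.png',o); print(bot.read_t())
```

```text
(nan, np.int64(24))
(np.float64(-0.0008144771398530537), np.int64(1209))
35.3917
```

View pics/c3.png

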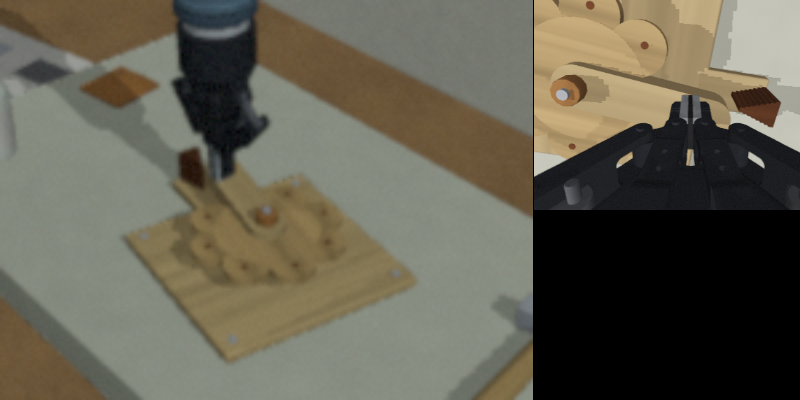

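Run:
```python
from plant import bot
from h import *
ci=bot.camera_info("wrist"); im,d=bot.get_image("wrist")
v,u=np.nonzero(d>0); P=cloud(ci,np.c_[u,v],d[v,u]); q=P[:,:2]-AX
e=np.array([np.cos(PTR),np.sin(PTR)]); n=np.array([-e[1],e[0]])
H=cv2.cvtColor(im,cv2.COLOR_RGB2HSV)[v,u]
m=(P[:,2]>.099)&(P[:,2]<.108)&(H[:,1]>60); a=q[m]@e; l=q[m]@n; W=[]
for r in np.arange(.02,.126,.008):
    k=abs(a-r)<.004
    if k.sum()>10: W.append((r,np.percentile(l[k],98.5),l[k].min(),k.sum()))
W=np.array(W); print(W.round(4)); k=(W[:,0]<.106)&(W[:,0]>.03); print(np.polyfit(W[k,0],W[k,1],1))
k=(P[:,2]>.112)&(P[:,2]<.119)&(np.hypot(*q.T)<.02); print('hub off',q[k].mean(0),'along/lat',q[k].mean(0)@e,q[k].mean(0)@n,bot.read_t())
```

```text
[[ 2.00e-02  1.64e-02 -2.05e-02  9.59e+02]
 [ 2.80e-02  1.55e-02 -2.12e-02  9.57e+02]
 [ 3.60e-02  1.47e-02 -2.19e-02  9.32e+02]
 [ 4.40e-02  1.39e-02 -2.30e-02  9.34e+02]
 [ 5.20e-02  1.31e-02 -2.37e-02  9.02e+02]
 [ 6.00e-02  1.24e-02 -2.38e-02  8.65e+02]
 [ 6.80e-02  1.15e-02 -2.48e-02  8.81e+02]
 [ 7.60e-02  1.08e-02 -2.25e-02  5.18e+02]
 [ 8.40e-02  1.02e-02  2.00e-03  1.35e+02]
 [ 9.20e-02  1.04e-02  8.40e-03  3.50e+01]
 [ 1.00e-01  8.50e-03  4.30e-03  9.60e+01]
 [ 1.08e-01  7.60e-03 -1.00e-02  2.88e+02]
 [ 1.16e-01  5.70e-03 -1.57e-02  4.56e+02]
 [ 1.24e-01 -2.00e-04 -1.66e-02  1.70e+02]]
[-0.08865247  0.01774346]
hub off [-0.00091717  0.00209994] along/lat 0.0019175808461509803 0.0012545272222277306 35.4417
```

The edge fit puts the held petal at -0.09 rad, 11 mm short, which isn't good enough. There's time for one more full spin. First I'll use this release to learn how far a slow lift moves the wheel.

```bash
cat >> h.py <<'E'
def edge(bot):
    ci=bot.camera_info("wrist"); im,d=bot.get_image("wrist")
    v,u=np.nonzero(d>0); P=cloud(ci,np.c_[u,v],d[v,u]); q=P[:,:2]-AX
    e=np.array([np.cos(PTR),np.sin(PTR)]); n=np.array([-e[1],e[0]])
    H=cv2.cvtColor(im,cv2.COLOR_RGB2HSV)[v,u]
    m=(P[:,2]>.099)&(P[:,2]<.108)&(H[:,1]>60); a=q[m]@e; l=q[m]@n
    W=np.array([(r,np.percentile(l[abs(a-r)<.004],98.5)) for r in np.arange(.03,.08,.008)])
    return np.polyfit(W[:,0],W[:,1],1).round(4)
E
python3 - <<'E'
from plant import bot
from h import *
cs=bot.camera_info("scene"); p=AX+.09*np.array([np.cos(PTR),np.sin(PTR)])
print(edge(bot),bot.read_tool_pos())
bot.servo_line([*p,.1058],rate=.007)
print(edge(bot),bot.read_tool_pos(),bot.read_contact_force().round(2))
bot.servo_line([*p,.125],rate=.1); print(ms(bot,cs),edge(bot),bot.read_t())
E
```

```text
[-0.1004  0.0184] [0.56732079 0.05076939 0.10136935]
[-0.0921  0.0183] [0.56712223 0.05072753 0.10569135] [ 0.5   0.25 -0.18]
(-0.0669, 200) [-0.0936  0.0183] 36.7917
```

Run:
```python
from plant import bot
from h import *
cs=bot.camera_info("scene")
s=AX+[.070,.096]
bot.servo_line([*s,.125],rate=.25); bot.servo_line([*s,.090],rate=.15)
f0=bot.read_contact_force().round(2)
s=AX+[.061,.096]; bot.servo_line([*s,.090],rate=.05); print(f0,bot.read_contact_force().round(2),bot.read_t())
e=AX+[-.049,.096]
bot.servo_line([*e,.090],rate=.168); t0=bot.read_t()
bot.servo_line([*e,.140],rate=.25)
T=[]
for i in range(16):
    T.append((bot.read_t(),*ms(bot,cs))); bot.pause(.05)
print(t0,bot.read_t()); print(np.array(T).round(3))
```

```text
[1.15 0.29 0.37] [-0.29 -0.07  0.3 ] 37.8833
38.6917 40.6417
[[ 3.9042e+01 -2.8980e+00  1.5500e+02]
 [ 3.9142e+01 -2.5510e+00  1.7800e+02]
 [ 3.9242e+01 -2.2250e+00  1.9600e+02]
 [ 3.9342e+01 -1.8860e+00  2.0600e+02]
 [ 3.9442e+01 -1.5430e+00  2.0300e+02]
 [ 3.9542e+01 -1.2000e+00  2.0600e+02]
 [ 3.9642e+01 -8.6900e-01  2.0800e+02]
 [ 3.9742e+01 -5.3700e-01  2.1000e+02]
 [ 3.9842e+01 -2.1300e-01  2.0000e+02]
 [ 3.9942e+01  1.0400e-01  1.8700e+02]
 [ 4.0042e+01  3.6700e-01  1.3400e+02]
 [ 4.0142e+01  6.7300e-01  1.3000e+02]
 [ 4.0242e+01  9.7400e-01  1.1500e+02]
 [ 4.0342e+01  1.2860e+00  1.2400e+02]
 [ 4.0442e+01  1.5770e+00  1.2900e+02]
 [ 4.0542e+01  1.8570e+00  1.1400e+02]]
```

Run:
```python
from plant import bot
from h import *
cs=bot.camera_info("scene")
p=AX+.09*np.array([np.cos(PTR),np.sin(PTR)])
bot.servo_line([*p,.140],rate=.25); bot.servo_line([*p,.110],rate=.12); print(bot.read_t())
T=[];al=.37;go=None;skip=0;rems=None
for i in range(75):
    t=bot.read_t()
    if t<skip: bot.pause(skip-t); t=bot.read_t()
    a,n=ms(bot,cs); T.append((t,a,n))
    A=np.array([x for x in T if x[0]>=skip and x[2]>130 and -2.4<x[1]<-.2])
    if len(A)>=5 and a<0:
        x=A[:,0]-t; w,th=np.polyfit(x,A[:,1]+.5*al*x*x,1); disc=w*w+2*al*th
        if disc<=0: print('short',t,w,th)
        else:
            wp=np.sqrt(disc); dt=(w-wp)/al; rem=t+dt-(.059+.065/wp)-bot.read_t()
            if rem<.09:
                if skip==0 and disc>5.0: print('B pass',t+dt,wp); skip=t+dt+1.0; continue
                bot.pause(max(rem,0)); go=bot.read_t(); bot.servo_line([*p,.1012],rate=.2); break
    bot.pause(.03)
if go:
    bot.pause(.1); print('press',bot.read_t(),ms(bot,cs),bot.read_contact_force().round(2),'edge',edge(bot))
    print('go',go,'pred',t+dt,'rem',rem,'w',w,wp)
print(np.array(T[-6:]).round(3),bot.read_t())
```

```text
41.45
B pass 42.20706956851304 2.408474827648527
press 45.8583 (-0.01, 131) [-0.34 -0.3   3.29] edge [-0.0113  0.0181]
go 45.5083 pred 45.614349568387226 rem 0.08159960889665996 w 1.4218937815877766 1.3333344412845034
[[ 44.958  -0.961 207.   ]
 [ 45.042  -0.825 205.   ]
 [ 45.125  -0.697 212.   ]
 [ 45.208  -0.569 209.   ]
 [ 45.292  -0.437 212.   ]
 [ 45.375  -0.318 204.   ]] 45.9583
```

Stopped at -0.01 rad, about 1 mm off. Now I'll lift slowly and check.

Run:
```python
from plant import bot
from h import *
p=AX+.09*np.array([np.cos(PTR),np.sin(PTR)])
bot.servo_line([*p,.1058],rate=.007); print(edge(bot))
bot.servo_line([*p,.15],rate=.05); print(edge(bot),bot.read_t())
bot.reach([0.60,-0.12,0.23],Rv()); 
ci=bot.camera_info("wrist"); im,d=bot.get_image("wrist"); print(meas(ci,im,d),bot.read_t())
cv2.imwrite('pics/w4.png',cv2.resize(im[60:260,300:620,::-1],None,fx=2,fy=2))
```

```text
[-0.0013  0.0181]
[-0.0031  0.0181] 47.9
(np.float64(0.001718219489684536), np.int64(1678)) 48.7417
```

View pics/w4.png

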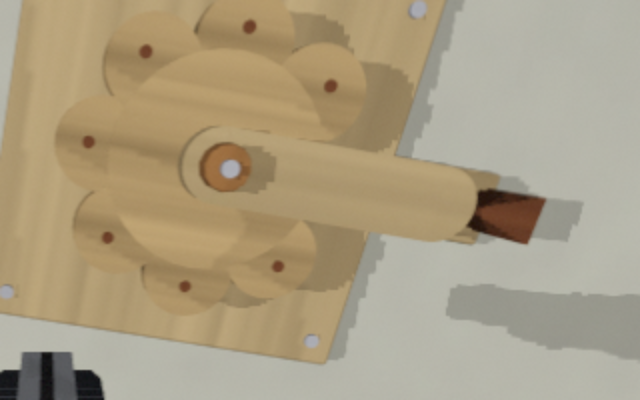

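The petal end at (475,205) sits right at the pointer tip (478,208). The finger is well away.

```bash
python3 -c "
from plant import bot
bot.hand_in(); print(bot.read_t())"
```

```text
the job is handed in; nothing more can be done
the job is handed in; nothing more can be done
```

The wheel now rests with the long petal's end at the pointer, but it took three spins to get there, and the first two stopped in the wrong place. If the judging counts the earlier stops, those two could count against the "in one go" condition.

| Spin | Speed after the flick | Free passes before braking | Result |
|---|---|---|---|
| 1 | about 5 rad/s | several | Braked close to the pointer, but lifting the finger quickly nudged the wheel to about +0.25 rad |
| 2 | about 4 rad/s | two | Braked about 0.09 rad (11 mm) short |
| 3 | about 3.4 rad/s (a turn in under 2 s) | two | Braked in one go with a press of about 3 N, then the finger was lifted slowly |

On spin 3, the flick itself pushed the petal past the pointer first; the two passes counted are the ones it then made on its own.

- **Final position:** after the finger was lifted, the wrist camera read the wheel at -0.003 and then +0.002 rad, and the last picture shows the petal end at the pointer tip. During the press two readings gave about -0.01 rad.
- **Disagreement between cameras:** the scene camera's angles were up to about 0.03 rad off the wrist camera's, so I relied on the wrist camera for the final check.
- **Time and forces:** I handed in at about 48.8 s, inside the 54 s limit. The highest press force I read was about 4 N.
- **Other things on the slab:** I planned no motion near the hammer, glue or square. I did not measure their positions again at the end.

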